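Feel for the concealed catch and press the reset behind the hatch

ROBOT

A 6-joint arm with a two-finger parallel gripper is mounted at the origin on the work surface. World frame = base frame: x ahead of the robot, y to its left, z up, the work surface at z = 0. Lengths are in m, angles in rad, forces in N, time in s.
With the tool pointing down it reaches from about 0.35 to 0.85 m from the base axis. Payload 8.1 kg.
Tool frame: the origin (TCP) lies at the very end of the fingers, on their centre line; the grasp point (between the pads) lies 19 mm behind it; z points along the fingers, y is the line along which they close (so a half turn about z gives the same grasp; the last joint's range is limited). The gripper opens to 93 mm and grips with 3 to 60 N. Pads are 15 mm wide; open, the fingers measure 128 mm over their backs; the gripper's body (75 mm by 188 mm) begins 65 mm behind the grasp point.
Start: joints at [-1.264, 0.13, 1.488, -0, 1.523, -0.085], TCP at [0.229, -0.555, 0.219] pointing down, gripper open.
Joint ranges: [-2.96, 2.96], [-0.89, 2.26], [0.02, 2.5], [-1.34, 4.48], [0, 2.73], [-2.66, 2.66]. Speed limits (rad/s): [2.39, 2.39, 2.79, 3.14, 3.14, 3.14].

INTERFACE

Orientations are given as a rotation vector (axis times angle).
In Python, from plant import robot gives the robot as it stands. The module is installed in compiled form; this text tells all that it offers.
- The arm moves only by the tool play_rows, never from a script. Its argument "increments" is text: rows parted by semicolons, each of 5 numbers parted by spaces: the shift along the tool's x, y, z in mm, then the turn about the tool's z in degrees, then the closure, from -1 (fully open) to 1 (shut). In form: dx dy dz yaw claw; .... A call has 1 to 20 rows; each row is the pose to reach, as a shift and turn from the pose commanded when the call began, along the tool's axes at that moment; what a row does not reach only later rows make up. A row lasts 1/10 s, in which the tool goes at most 50 mm and 8.59 degrees, less where a joint would pass 70% of its speed; a pose out of reach is approached as far as the arm can. A call with a gripper value outside its range is refused whole. The fingers move at their own pace and stop on an object; "force" is the grip in N (left out, the last holds). Time passes only in rows, so rows that repeat a pose let the fingers close. It gives the time, the measured TCP pose, the force, the opening and the grip force at its end, in the units of the state.
- robot.read_state(): the state, without advancing time (a new reading comes with each control period).
- robot.read_camera(name): name is "scene" or "side" or "wrist"; returns the picture (420x560x3 uint8, blue, green, red); there is no depth.
- robot.calibration(name): a dict with "vertical_fov" (degrees; the focal length in pixels is half the picture's height over the tangent of half this angle, whatever the lens; pixels are square), "cx", "cy" (the principal point, pixels), "rvec" (rotation vector, rad) and "tvec" (3), from world to camera coordinates, as OpenCV has them. Camera axes: x right, y down, z forward; pixel columns grow to the right and rows downward; lengths in m; the calibration is good to about 2 mm. A picture is of the moment at which its call begins: read the wrist's pose just before it. calibration takes no time and is no camera call; for the wrist camera it gives the pose at the moment of the call.
- robot.close_job(): hands the job in; it is judged then, once.
Trained networks look in the newest picture that a camera, given by its name, has taken for a name from the list of things; names that differ only in an ending like _2 or _b are one class to them, and where a whole thing is asked for, a point or a joint stands for the part that bears it (a point fixed in the world has none). Each returns a list of dicts, best first, with "conf" (0 to 1); they miss things now and then, are a little off and sometimes report something else, mostly with a low value. They report only what shows in the picture. A call takes as long as a camera call.
- robot.recognise(camera, query): "centre" ([x, y, z] in m, in world coordinates, good to about 4 mm: the middle of the surface that is visible of it).
- robot.regions_of(camera, query): "pixels" (420x560 bool, what is visible of it).
- robot.landmark_of(camera, query): "centre" ([x, y, z] in m, in world coordinates, good to about 4 mm: a listed point, or the origin of a listed thing).
The state is a dict: "t": time; "q": joint angles; "dq": joint speeds; "joint_torque": joint torques, N m; "tool_pos": TCP position; "orientation": TCP orientation; "force": force on the tool from outside, world axes, zero at the start; "wrist_torque": the same for the moment, N m; "opening": finger opening in m; "gripper_force": force on a finger pad.
Only numpy, scipy, OpenCV 4.12 (cv2) and the standard library are available. Lean on these libraries where they do the work, as an engineer would, in place of code of your own. Each camera call takes 0.05 s, during which the arm holds its last target. There are 200 camera calls.

TASK

On the edge bander's control box, feel along the row of four look-alike flush grey pads, pressing with the fingertips, until you find the one that gives: it is the concealed catch, and pressed right down it lets the orange hatch spring open. Then press the green reset button inside fully down and let go, leaving the hatch standing open. Only push with the fingertips: grasp nothing, and leave the can, the bottle, the roll and the small roller where they are.

Things in the scene. Friction and masses are not known exactly. Their poses are not given: they have to be found in the camera images.
- housing: Fixed control box with white sides and a flat blue top panel, 300 (x) x 340 (y) x 100 mm high; it stands on the work surface anywhere in front of the robot, turned up to 15 degrees. Origin: centre of its underside; z up, x points from the pad side (near the robot) to the hatch side. Top panel face at z = 100 mm.
- spot1 (a point): Centre of the upper face of pad 1 of 4 (pad 1 is at the box's +y end, pad 4 at its -y end; 62 mm apart along the box's y, 85 mm towards the robot from the box's centre). Each grey pad is 43 x 43 mm in a 46 x 46 mm window of the blue panel, its face 2 mm below the panel's. Three pads, different ones each time, are rigid blanks; the fourth is the sprung catch and looks the same. This point does not move when the pad is pressed. Axes as the box's.
- spot2 (a point): Centre of the upper face of pad 2 of 4 (pad 1 is at the box's +y end, pad 4 at its -y end; 62 mm apart along the box's y, 85 mm towards the robot from the box's centre). Each grey pad is 43 x 43 mm in a 46 x 46 mm window of the blue panel, its face 2 mm below the panel's. Three pads, different ones each time, are rigid blanks; the fourth is the sprung catch and looks the same. This point does not move when the pad is pressed. Axes as the box's.
- spot3 (a point): Centre of the upper face of pad 3 of 4 (pad 1 is at the box's +y end, pad 4 at its -y end; 62 mm apart along the box's y, 85 mm towards the robot from the box's centre). Each grey pad is 43 x 43 mm in a 46 x 46 mm window of the blue panel, its face 2 mm below the panel's. Three pads, different ones each time, are rigid blanks; the fourth is the sprung catch and looks the same. This point does not move when the pad is pressed. Axes as the box's.
- spot4 (a point): Centre of the upper face of pad 4 of 4 (pad 1 is at the box's +y end, pad 4 at its -y end; 62 mm apart along the box's y, 85 mm towards the robot from the box's centre). Each grey pad is 43 x 43 mm in a 46 x 46 mm window of the blue panel, its face 2 mm below the panel's. Three pads, different ones each time, are rigid blanks; the fourth is the sprung catch and looks the same. This point does not move when the pad is pressed. Axes as the box's.
- catch (a joint): How far the catch pad is pressed down, 0 (up) to 0.006 m (fully down). Sprung: starts to give at about 2 N, needs about 5 N to go fully down, and lets the hatch go at about 0.004 m. It comes up again when released.
- hatch (a joint): Opening angle of the orange hatch: 0 shut and flush with the panel, 2.2 rad fully open (leaning back, away from the pads). 114 (x) x 119 (y) x 5 mm, hinged along its edge farthest from the pads, latched shut; once the catch releases it, its spring swings it fully open in about 2 to 3 s and holds it there. It cannot be opened without the catch.
- hatch_edge (a point): Middle of the hatch's free edge, on its upper face; when shut it lies 57 mm from the pads' centre line towards the hinge. It moves with the hatch.
- reset_top (a point): Centre of the top of the green reset button, a disc 36 mm across, in the well (115 x 120 mm) under the hatch. Its top is 17 mm below the panel face; covered until the hatch opens.
- reset (a joint): How far the reset button is pressed, 0 (up) to 0.006 m (fully down); sprung, about 5 N to go fully down, comes up again.
- can: Loose blue and black spray can, 56 mm across, 160 mm high, beside the box on its +y side. Origin: centre of its underside.
- bottle: Loose white bottle, 70 mm across, 150 mm high, beside the box on its -y side. Origin: centre of its underside.
- roll: Loose roll of white edging, a ring 90 mm across, 24 mm high, lying flat beside the box on its -y side. Origin: centre of its underside.
- roller: Loose steel guide roller, a ring 32 mm across, 14 mm high, lying on the panel near its corner beside the hatch (far from the pads, +y side). Origin: centre of its underside.

How it is judged:
On the way, in this order (a step that is already met when the one before it is completed fails the run):
1. the catch pad is pressed in (value of joint catch above 0.003 m).
2. the hatch springs open (value of joint hatch above 1.5 rad), for 0.1 s.
3. the reset button is pressed fully down (value of joint reset above 0.0048 m), for 0.05 s.
At the end, for the whole second after the job is handed in: The hatch stands open (more than 1.8 rad), the reset button has been pressed more than 4.8 mm and, like the catch, is up again (less than 1.5 mm down), and the can, bottle, roll and roller are within 20 mm of where they started (value of joint hatch above 1.8 rad and value of joint each of reset, catch below 0.0015 m and distance of each of can, bottle, roll, roller from where it was at the start of the episode below 0.02 m); the robot touches nothing.
It fails at once if the can is moved, lifted or carried (distance of can from where it was at the start of the episode above 0.02 m).
It fails at once if the bottle is moved, lifted or carried (distance of bottle from where it was at the start of the episode above 0.02 m).
It fails at once if the roll is moved, lifted or carried (distance of roll from where it was at the start of the episode above 0.02 m).
It fails at once if the roller is moved, lifted or carried (distance of roller from where it was at the start of the episode above 0.02 m).
It also fails if it takes over 58 s, if anything falls off the work surface, if the arm or the gripper's body presses on something with over 40 N, if the wrist force passes 120 N, or if a joint passes its speed limit or range.

## Working session

There is one attempt and no reset: what is moved stays moved. The work goes in short steps, Python scripts to look and compute and a tool call to move; the robot and the scene stay as the last step left them, time stands still between calls to the robot, and variables do not carry over. Pictures are saved under pics/ and viewed, at most 10 in all, crops included, and the job is handed in when it is done.

Besides the shell and the picture viewer there is one more tool, called after "Call:" by a JSON object that holds its "name" and its "arguments". play_rows: Moves the arm, as the interface text tells. Its arguments: {"type":"object","properties":{"increments":{"type":"string"},"force":{"type":"number"}},"required":["increments"]}

```bash
mkdir -p pics
cat > h.py <<'E'
import numpy as np,cv2
from scipy.spatial.transform import Rotation as R
from plant import robot
def tool(p):
    s=robot.read_state(); r=R.from_rotvec(s['orientation']).as_matrix()
    return np.round(r.T@(np.array(p)-s['tool_pos'])*1000,1)
def proj(c,p):
    k=robot.calibration(c); f=210/np.tan(np.radians(k['vertical_fov']/2))
    K=np.array([[f,0,k['cx']],[0,f,k['cy']],[0,0,1.]])
    return cv2.projectPoints(np.array(p,float).reshape(-1,1,3),np.array(k['rvec']),np.array(k['tvec']),K,None)[0].reshape(-1,2)
E
python3 - <<'E'
from h import *
ims=[robot.read_camera(c) for c in('scene','side')]
for c in('scene','side'):
    for q in('housing','spot1','spot2','spot3','spot4','hatch_edge','can','bottle','roll','roller'):
        r=robot.landmark_of(c,q)
        print(c,q,[(np.round(d['centre'],4),round(d['conf'],2)) for d in r[:2]])
cv2.imwrite('pics/a.png',cv2.resize(np.vstack(ims),(560,840))[:, :]) if 0 else [cv2.imwrite(f'pics/{i}.png',m) for i,m in enumerate(ims)]
s=robot.read_state();print(s['t'],R.from_rotvec(s['orientation']).as_matrix().round(3),s['opening'])
E
```

```text
scene housing [(array([5.534e-01, 3.460e-02, 1.000e-04]), 0.97), (array([0.5239, 0.039 , 0.104 ]), 0.24)]
scene spot1 [(array([0.4672, 0.1333, 0.0952]), 0.87), (array([0.4721, 0.0664, 0.0995]), 0.79)]
scene spot2 [(array([0.4672, 0.1333, 0.0952]), 0.87), (array([0.4721, 0.0664, 0.0995]), 0.79)]
scene spot3 [(array([0.4672, 0.1333, 0.0952]), 0.87), (array([0.4721, 0.0664, 0.0995]), 0.79)]
scene spot4 [(array([0.4672, 0.1333, 0.0952]), 0.87), (array([0.4721, 0.0664, 0.0995]), 0.79)]
scene hatch_edge [(array([0.5258, 0.0385, 0.1   ]), 0.64)]
scene can [(array([0.6164, 0.2704, 0.0013]), 0.94)]
scene bottle [(array([ 0.619 , -0.2288, -0.0008]), 0.77)]
scene roll [(array([ 0.4862, -0.2057, -0.0043]), 0.64)]
scene roller [(array([0.4745, 0.0696, 0.0982]), 0.61), (array([0.6173, 0.2717, 0.0021]), 0.24)]
side housing [(array([ 5.57e-01,  3.32e-02, -1.00e-04]), 0.77)]
side spot1 [(array([0.4717, 0.1313, 0.0971]), 0.98), (array([0.4673, 0.0081, 0.0982]), 0.84)]
side spot2 [(array([0.4717, 0.1313, 0.0971]), 0.98), (array([0.4673, 0.0081, 0.0982]), 0.84)]
side spot3 [(array([0.4717, 0.1313, 0.0971]), 0.98), (array([0.4673, 0.0081, 0.0982]), 0.84)]
side spot4 [(array([0.4717, 0.1313, 0.0971]), 0.98), (array([0.4673, 0.0081, 0.0982]), 0.84)]
side hatch_edge [(array([0.5252, 0.0365, 0.0979]), 0.63)]
side can []
side bottle [(array([ 0.6214, -0.2324, -0.0053]), 0.83)]
side roll [(array([ 0.4866, -0.2113,  0.0085]), 0.84)]
side roller [(array([0.6706, 0.1718, 0.0952]), 0.69), (array([0.5234, 0.038 , 0.0964]), 0.54)]
1.1 [[ 0.924  0.382 -0.   ]
 [ 0.382 -0.924  0.   ]
 [-0.    -0.    -1.   ]] 0.09299915466913644
```

Run:
```python
from h import *
for c in('scene','side'):
    r=robot.landmark_of(c,'spot1'); 
    for d in r: print(c,np.round(d['centre'],4),round(d['conf'],2))
i=[cv2.imread(f'pics/{k}.png') for k in(0,1)]
# overlay prediction with yaw from hypothesised box pose
ctr=np.array([.555,.034,0]);
for y in(0,):
  a=np.radians(y);ex=np.array([np.cos(a),np.sin(a),0]);ey=np.array([-np.sin(a),np.cos(a),0])
  P=[ctr+sx*.15*ex+sy*.17*ey+[0,0,.1] for sx,sy in((-1,-1),(-1,1),(1,1),(1,-1))]+[ctr-.085*ex+k*.031*ey+[0,0,.098] for k in(3,1,-1,-3)]
  for k,c in enumerate(('scene','side')):
    for p in proj(c,P): cv2.circle(i[k],tuple(int(v) for v in p.round()),2,(0,0,255),-1)
cv2.imwrite('pics/both.png',cv2.resize(np.vstack(i),(440,660))[:600] if 0 else cv2.resize(np.hstack(i),(800,300)))
for k in(0,1): cv2.imwrite(f'pics/o{k}.png',i[k])
```

```text
scene [0.4672 0.1333 0.0952] 0.87
scene [0.4721 0.0664 0.0995] 0.79
scene [0.4711 0.0059 0.0967] 0.65
scene [ 0.4677 -0.0512  0.0969] 0.6
side [0.4717 0.1313 0.0971] 0.98
side [0.4673 0.0081 0.0982] 0.84
side [0.465  0.0663 0.0989] 0.79
side [ 0.4653 -0.0592  0.1012] 0.69
```

View pics/o0.png

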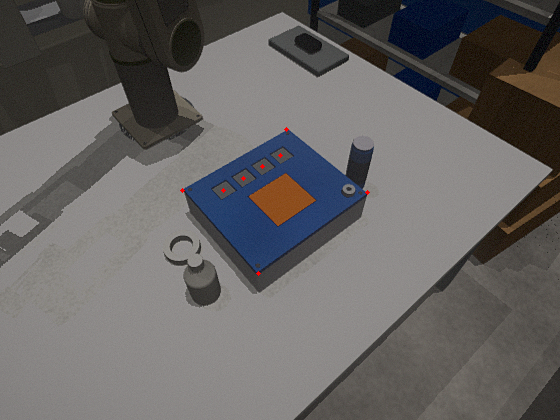

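View pics/o1.png

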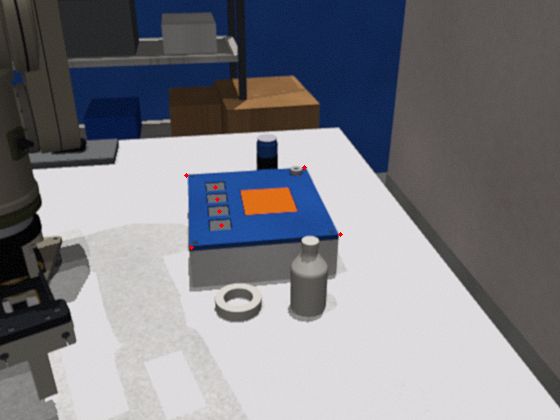

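Run:
```python
from h import *
from scipy.optimize import least_squares
obs={}
for k,c in enumerate(('scene','side')):
    im=cv2.imread(f'pics/{k}.png'); h=cv2.cvtColor(im,cv2.COLOR_BGR2HSV)
    m=cv2.inRange(h,(105,150,40),(125,255,255)); m=cv2.morphologyEx(m,cv2.MORPH_CLOSE,np.ones((5,5)))
    n,l,st,ce=cv2.connectedComponentsWithStats(m)
    ref=proj(c,[.555,.034,.1])[0]; j=min((j for j in range(1,n) if 4000<st[j][4]<30000),key=lambda j:np.hypot(*(ce[j]-ref)))
    hull=cv2.convexHull(np.argwhere(l==j)[:,::-1].astype(np.int32)); q=cv2.approxPolyN(hull,4,ensure_convex=True).reshape(-1,2).astype(float); obs[c]=q; print(c,q.tolist())
def P(v):
    a=v[2];C=[(-.15,-.17),(-.15,.17),(.15,.17),(.15,-.17)]
    return [[v[0]+x*np.cos(a)-y*np.sin(a),v[1]+x*np.sin(a)+y*np.cos(a),.1] for x,y in C]
def f(v):
    o=[]
    for c in obs:
        for p in proj(c,P(v)): d=obs[c]-p; o+=list(d[np.argmin((d**2).sum(1))])
    return o
s=least_squares(f,[.555,.034,0.],loss='soft_l1',diff_step=1e-4,x_scale=[.1,.1,.1]); v=s.x
print(v,np.degrees(v[2]),np.round(f(v),1))
a=v[2];ex=np.array([np.cos(a),np.sin(a),0]);ey=np.array([-np.sin(a),np.cos(a),0]);c=np.array([v[0],v[1],0])
for k in(3,1,-1,-3): print((c-.085*ex+.031*k*ey+[0,0,.098]).round(4), tool(c-.085*ex+.031*k*ey+[0,0,.098]))
```

```text
scene [[256.0, 273.0], [183.0, 189.0], [287.0, 129.0], [367.0, 193.0]]
side [[189.0, 250.0], [189.0, 175.0], [304.0, 165.0], [339.0, 238.0]]
[ 0.55512284  0.03307164 -0.01602789] -0.9183306167411958 [ 1.2 -0.  -0.   0.1  0.4 -0.1  0.1  0.1 -0.2  3.6  1.7  0.7 -1.9 -2.
 -0.3  3.6]
[0.4716 0.1274 0.098 ] [ 484.5 -537.7  120.6]
[0.4706 0.0654 0.098 ] [ 460.  -480.8  120.6]
[0.4696 0.0034 0.098 ] [ 435.4 -423.9  120.6]
[ 0.4686 -0.0586  0.098 ] [ 410.8 -367.   120.6]
```

Call:
{"name": "play_rows", "arguments": {"increments": "411 -366 0 23.4 1;411 -366 0 23.4 1;411 -366 0 23.4 1;411 -366 0 23.4 1;411 -366 0 23.4 1;411 -366 0 23.4 1;411 -366 0 23.4 1;411 -366 0 23.4 1;411 -366 0 23.4 1;411 -366 0 23.4 1;411 -366 0 23.4 1;411 -366 0 23.4 1;411 -366 0 23.4 1;411 -366 40 23.4 1;411 -366 80 23.4 1;411 -366 105 23.4 1;411 -366 105 23.4 1"}}

```text
t: 2.9
tool_pos: [0.4655, -0.0602, 0.1095]
orientation: [-3.14, 0.03, 0.012]
force: [0.3, -0.2, -0.1]
opening: 0.0003
gripper_force: 0.0
```

Run:
```python
from h import *
im=robot.read_camera('wrist'); s=robot.read_state()
print(s['t'],s['tool_pos'],R.from_rotvec(s['orientation']).as_matrix().round(3).tolist())
P=[[.4716,.1274,.098],[.4706,.0654,.098],[.4696,.0034,.098],[.4686,-.0586,.098]]
for p in proj('wrist',P): cv2.circle(im,tuple(int(v) for v in p.round()),3,(0,0,255),-1)
for d in robot.landmark_of('wrist','spot4'): print(np.round(d['centre'],4),d['conf'])
cv2.imwrite('pics/w1.png',im); print([tool(p).tolist() for p in P])
```

```text
2.95 [ 0.46732152 -0.06043432  0.11221442] [[1.0, -0.019, -0.004], [-0.019, -1.0, 0.001], [-0.004, -0.001, -1.0]]
[[-0.8, -188.0, 16.1], [-0.6, -126.0, 16.2], [-0.5, -64.0, 16.2], [-0.3, -2.0, 16.2]]
```

View pics/w1.png

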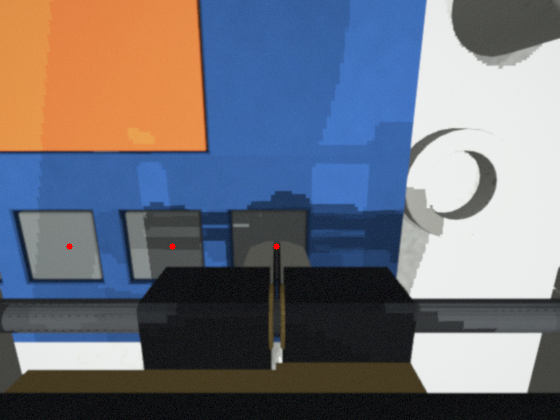

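Call:
{"name": "play_rows", "arguments": {"increments": "0 -5 8 0 1;0 -5 12 0 1;0 -5 14 0 1;0 -5 16 0 1;0 -5 17 0 1;0 -5 18 0 1;0 -5 19 0 1;0 -5 19 0 1;0 -5 19 0 1"}}

```text
t: 3.9
tool_pos: [0.4698, -0.0543, 0.0981]
orientation: [3.141, -0.025, 0.001]
force: [-15.3, 3.3, 30.9]
opening: 0.0008
gripper_force: 15.0
```

Call:
{"name": "play_rows", "arguments": {"increments": "0 0 -12 0 1;0 -30 -12 0 1;0 -62 -12 0 1;0 -62 -12 0 1;0 -62 -8 0 1;0 -62 -6 0 1;0 -62 -4 0 1;0 -62 -2 0 1;0 -62 -1 0 1;0 -62 -1 0 1;0 -62 -1 0 1"}}

```text
t: 5.0
tool_pos: [0.4703, 0.0068, 0.0982]
orientation: [3.141, -0.028, -0.001]
force: [-13.8, 1.1, 26.4]
opening: 0.0004
gripper_force: 13.3
```

Also blank. On to pad 2.

Call:
{"name": "play_rows", "arguments": {"increments": "0 0 -12 0 1;0 -30 -12 0 1;0 -62 -12 0 1;0 -62 -12 0 1;0 -62 -8 0 1;0 -62 -6 0 1;0 -62 -4 0 1;0 -62 -2 0 1;0 -62 -1 0 1;0 -62 0 0 1;0 -62 0 0 1"}}

```text
t: 6.1
tool_pos: [0.4713, 0.0688, 0.0958]
orientation: [3.141, -0.027, -0.0]
force: [-1.3, -1.9, 3.8]
opening: 0.0005
gripper_force: 1.8
```

Pad 2 gives: press it right down, then lift.

Call:
{"name": "play_rows", "arguments": {"increments": "0 0 1 0 1;0 0 2 0 1;0 0 3 0 1;0 0 4 0 1;0 0 4 0 1;0 0 4 0 1"}}

```text
t: 6.7
tool_pos: [0.4716, 0.0693, 0.0922]
orientation: [3.141, -0.026, 0.001]
force: [-3.5, -4.6, 7.8]
opening: 0.0003
gripper_force: 4.1
```

Call:
{"name": "play_rows", "arguments": {"increments": "0 0 -10 0 1;-10 0 -50 0 1;-10 0 -70 0 1;-10 0 -70 0 1;-10 0 -70 0 1;-10 0 -70 0 1;-10 0 -70 0 1;-10 0 -70 0 1;-10 0 -70 0 1;-10 0 -70 0 1;-10 0 -70 0 1;-10 0 -70 0 1;-10 0 -70 0 1;-10 0 -70 0 1;-10 0 -70 0 1;-10 0 -70 0 1;-10 0 -70 0 1;-10 0 -70 0 1;-10 0 -70 0 1;-10 0 -70 0 1"}}

```text
t: 8.7
tool_pos: [0.4614, 0.0698, 0.1616]
orientation: [3.141, -0.026, -0.0]
force: [0.7, -1.0, -0.3]
opening: 0.0003
gripper_force: 0.0
```

Call:
{"name": "play_rows", "arguments": {"increments": "0 0 0 0 1;0 0 0 0 1;0 0 0 0 1;0 0 0 0 1;0 0 0 0 1;0 0 0 0 1;0 0 0 0 1;0 0 0 0 1;0 0 0 0 1;0 0 0 0 1"}}

```text
t: 9.7
tool_pos: [0.4614, 0.0698, 0.1616]
orientation: [-3.141, 0.026, -0.0]
force: [-0.9, -0.0, 0.3]
opening: 0.0005
gripper_force: 0.0
```

Run:
```python
from h import *
ims=[robot.read_camera(c) for c in('scene','wrist','side')]
for c in('scene','wrist','side'):
    for q in('reset_top','hatch_edge'):
        for d in robot.landmark_of(c,q)[:2]: print(c,q,np.round(d['centre'],4),round(d['conf'],2),tool(d['centre']))
cv2.imwrite('pics/b.png',cv2.resize(np.vstack(ims[:2]),(400,600))); cv2.imwrite('pics/c.png',ims[1])
s=robot.read_state();print(s['t'],s['tool_pos'],s['force'])
```

```text
scene reset_top [0.57   0.0147 0.0836] 0.55 [109.5  53.3  78. ]
scene hatch_edge [0.7045 0.0351 0.1953] 0.88 [243.7  30.7 -33.7]
wrist reset_top [0.5693 0.0094 0.0851] 0.96 [108.9  58.6  76.5]
side reset_top [0.5737 0.014  0.0912] 0.64 [113.2  53.9  70.5]
side hatch_edge [0.7079 0.0341 0.1897] 0.85 [247.1  31.6 -28.1]
10.15 [0.46134457 0.06982537 0.16162514] [ 1.17108271 -0.03558936  0.0118041 ]
```

View pics/b.png

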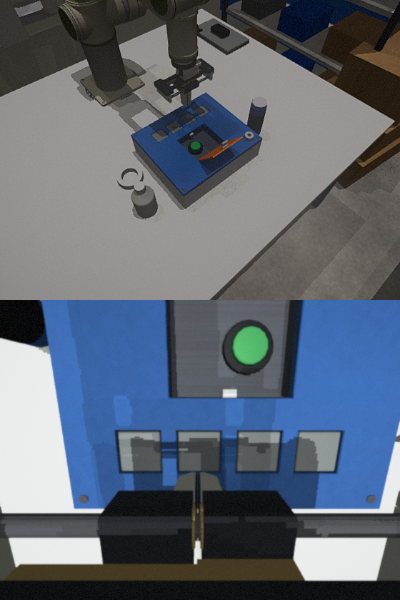

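Run:
```python
from h import *
im=robot.read_camera('wrist'); im2=robot.read_camera('scene')
from scipy.optimize import fsolve
for c,i in(('wrist',im),('scene',im2)):
    h=cv2.cvtColor(i,cv2.COLOR_BGR2HSV); m=cv2.inRange(h,(50,120,60),(80,255,255))
    n,l,st,ce=cv2.connectedComponentsWithStats(m); j=1+np.argmax(st[1:,4])
    x=fsolve(lambda v:proj(c,[v[0],v[1],.083])[0]-ce[j],[.57,.013]); print(c,st[j],ce[j],x,tool([*x,.083]))
cv2.imwrite('pics/crop.png',cv2.resize(im[0:140,200:420],None,fx=3,fy=3,interpolation=cv2.INTER_CUBIC))
```

```text
wrist [ 324   36   52   55 2202] [349.69346049  63.55767484] [0.57303895 0.01793635] [112.5  50.   78.6]
scene [267 198  14  12 129] [273.31782946 203.2248062 ] [0.5732511  0.01657547] [112.8  51.4  78.6]
```

View pics/crop.png

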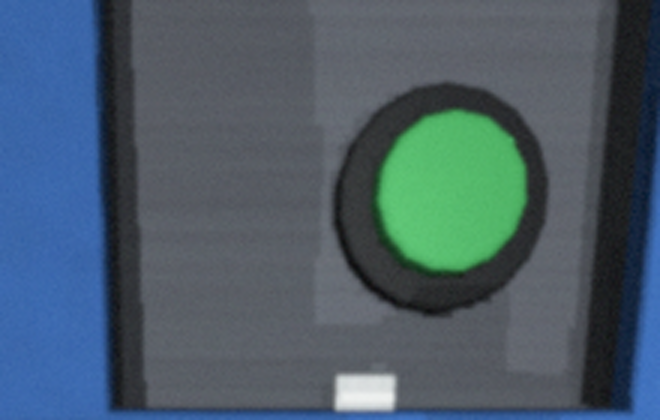

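Call:
{"name": "play_rows", "arguments": {"increments": "50 25 0 0 1;111.5 52 0 0 1;111.5 52 0 0 1;111.5 52 30 0 1;111.5 52 60 0 1;111.5 52 72 0 1;111.5 52 76 0 1;111.5 52 79 0 1;111.5 52 81 0 1;111.5 52 83 0 1;111.5 52 84 0 1;111.5 52 85 0 1;111.5 52 85 0 1;111.5 52 85 0 1"}}

```text
t: 11.65
tool_pos: [0.573, 0.016, 0.0809]
orientation: [3.141, -0.026, 0.004]
force: [-15.6, -0.4, 26.5]
opening: 0.0003
gripper_force: 12.9
```

Call:
{"name": "play_rows", "arguments": {"increments": "0 0 -16 0 1;0 -26 -16 0 0.25;0 -26 -16 0 0.25;0 -26 -16 0 0.25;0 -26 -16 0 0.25;0 -26 -16 0 0.25;0 -26 -16 0 0.25;0 -26 -16 0 0.25"}}

```text
t: 12.45
tool_pos: [0.5724, 0.0416, 0.0925]
orientation: [3.141, -0.027, -0.0]
force: [-0.3, -0.2, 0.4]
opening: 0.0352
gripper_force: 0.0
```

Run:
```python
from h import *
im=robot.read_camera('wrist'); im2=robot.read_camera('side')
k=robot.calibration('wrist'); print(k['vertical_fov'],-R.from_rotvec(k['rvec']).as_matrix().T@k['tvec'])
s=robot.read_state();print(s['t'],s['tool_pos'],s['force'],s['opening'])
u,v=proj('side',[.572,.015,.09])[0].astype(int)
a=cv2.resize(im,(560,420)); b=cv2.resize(im2[max(0,v-70):v+30,u-60:u+60],(240,200),interpolation=cv2.INTER_CUBIC)
o=np.zeros((420,800,3),np.uint8);o[:,:560]=a;o[:200,560:]=b;cv2.imwrite('pics/d.png',o)
```

```text
66.76280370963211 [0.64420686 0.04179831 0.25690416]
12.55 [0.57237278 0.04175235 0.09251423] [ 1.00260733 -0.17622101 -0.387017  ] 0.03497116351155995
```

View pics/d.png

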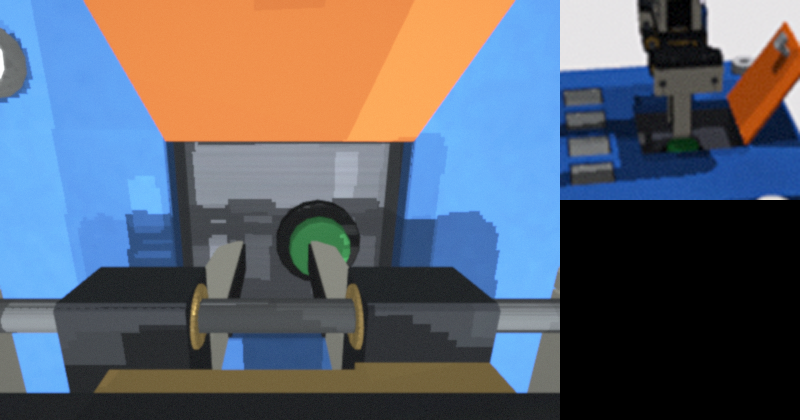

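Call:
{"name": "play_rows", "arguments": {"increments": "0 0 6 0 0.25;0 0 9 0 0.25;0 0 11 0 0.25;0 0 13 0 0.25;0 0 14 0 0.25;0 0 14 0 0.25;0 0 14 0 0.25"}}

```text
t: 13.25
tool_pos: [0.5731, 0.0419, 0.081]
orientation: [3.141, -0.026, 0.002]
force: [-7.2, 1.2, 18.3]
opening: 0.0351
gripper_force: 9.1
```

```bash
python3 -c "
from h import *
s=robot.read_state();print(s['tool_pos'],s['force'],s['wrist_torque'],s['opening'])"
```

```text
[0.57309651 0.04190627 0.08096933] [-7.202594    1.18676485 18.29556977] [-0.31616936  1.27218264 -0.18178224] 0.035102670377284
```

Call:
{"name": "play_rows", "arguments": {"increments": "0 0 -8 0 0.25;0 0 -8 0 0.25;0 0 -8 0 0.25"}}

```text
t: 13.55
tool_pos: [0.5724, 0.042, 0.0864]
orientation: [-3.141, 0.026, -0.0]
force: [1.2, 0.6, 1.0]
opening: 0.0348
gripper_force: 0.9
```

Call:
{"name": "play_rows", "arguments": {"increments": "0 0 2 0 0.25;0 0 2 0 0.25;0 0 2 0 0.25"}}

```text
t: 13.85
tool_pos: [0.5724, 0.042, 0.0844]
orientation: [-3.141, 0.026, 0.0]
force: [1.0, 0.4, 3.5]
opening: 0.0349
gripper_force: 1.5
```

Call:
{"name": "play_rows", "arguments": {"increments": "0 0 2 0 0.25;0 0 2 0 0.25;0 0 2 0 0.25"}}

```text
t: 14.15
tool_pos: [0.5724, 0.042, 0.0826]
orientation: [-3.141, 0.026, 0.0]
force: [-0.2, 0.6, 4.7]
opening: 0.0351
gripper_force: 2.0
```

```bash
python3 -c "
from h import *
s=robot.read_state();print(s['tool_pos'],s['force'],s['wrist_torque'],s['opening'])"
```

```text
[0.57240957 0.04204268 0.08264178] [-0.17387098  0.57000574  4.73232626] [ 0.07186165 -0.07206439 -0.01720106] 0.03512586329453632
```

Call:
{"name": "play_rows", "arguments": {"increments": "0 0 1 0 0.25;0 0 1 0 0.25;0 0 1 0 0.25"}}

```text
t: 14.45
tool_pos: [0.5724, 0.042, 0.0817]
orientation: [-3.141, 0.026, 0.0]
force: [-0.2, 1.4, 5.0]
opening: 0.0345
gripper_force: 2.3
```

```bash
python3 -c "
from h import *
s=robot.read_state();print(s['tool_pos'],s['force'],s['wrist_torque'],s['opening'])"
```

```text
[0.5724143  0.04201282 0.08167973] [-0.16791923  1.37635921  5.02436009] [ 0.04897083  0.05409946 -0.01918667] 0.03445224928467003
```

The 1–5 N force ramp from z≈0.0865 to 0.0817 m matches the button's spring. So the hard stop at 0.081 m, met on both presses, is the button fully down. Now I withdraw and check.

Call:
{"name": "play_rows", "arguments": {"increments": "0 0 -20 0 0.25;0 0 -60 0 0.25;0 0 -100 0 0.25;-40 0 -120 0 0.25;-80 0 -120 0 0.25;-80 0 -120 0 0.25;-80 0 -120 0 0.25;-80 0 -120 0 0.25;-80 0 -120 0 0.25"}}

```text
t: 15.35
tool_pos: [0.4931, 0.0432, 0.2014]
orientation: [3.141, -0.026, -0.0]
force: [0.4, -1.0, 0.5]
opening: 0.0349
gripper_force: 0.0
```

Run:
```python
from h import *
im=robot.read_camera('scene'); im2=robot.read_camera('side')
for c in('scene','side'):
    for q in('reset_top','hatch_edge','can','bottle','roll','roller'):
        for d in robot.landmark_of(c,q)[:1]: print(c,q,np.round(d['centre'],4),round(d['conf'],2))
cv2.imwrite('pics/e.png',cv2.resize(np.hstack([im[100:320,100:400],im2[100:320,100:400]]),(800,293)))
s=robot.read_state();print(s['t'],s['tool_pos'],s['force'])
```

```text
scene reset_top [0.5708 0.0117 0.0808] 0.53
scene hatch_edge [0.7047 0.0347 0.1953] 0.65
scene can [6.213e-01 2.672e-01 3.000e-04] 0.71
scene bottle [ 0.6201 -0.23   -0.0008] 0.83
scene roll [ 0.4866 -0.2061 -0.0033] 0.81
scene roller [0.6755 0.1703 0.1   ] 0.53
side reset_top [0.575  0.0134 0.087 ] 0.57
side hatch_edge [0.7074 0.0355 0.1868] 0.66
side bottle [ 0.6222 -0.2301 -0.002 ] 0.72
side roll [ 0.4873 -0.2125  0.0058] 0.93
side roller [0.6699 0.1724 0.0974] 0.41
16.05 [0.4924395  0.04330052 0.20168148] [-0.03813308  0.07894753  0.54288832]
```

View pics/e.png

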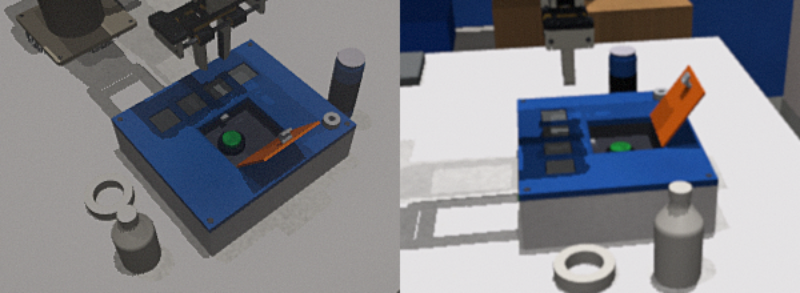

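```bash
python3 -c "
from plant import robot
print(robot.close_job())"
```

```text
the job is handed in; nothing more can be done
None
```

I found pad 2 was the catch and it sprang the hatch open; I then pressed the reset button to its stop, let go, and handed the job in with the hatch open and the loose items unmoved (the hand-in returned no verdict).

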